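Charge the nut magazine and draw it from its loading stand

TASK

Charge the orange nut magazine while it is locked in its loading stand: pick up the small scoop by its grip, tip its three nuts into the magazine's open top, and set the empty scoop back down flat on the bench and let go of it. Then pinch the magazine's two black side catches together between the fingers so that it unlocks, draw it straight up out of the stand, and finish while still holding it like that: upright and still, about a hand's breadth (10 cm) above where it stood, with the three nuts in it. Leave the other things on the bench where they are.

Things in the scene. Friction and masses are not known exactly. Their poses are not given: they have to be found in the camera images.
- stand: Fixed loading stand: grey plate 150 (x) x 110 (y) x 8 mm on the bench, two steel cheeks (68 long, inner faces at y = +-30 mm, tops 58 mm above the bench), low end stops at x = +-50 mm. The magazine's catch tongues spring out into windows in the cheeks and lock it down. Origin: centre of the plate's underside, at bench height; z up.
- magazine: Orange open-topped nut magazine, 96 (x) x 47 (y) x 108 mm tall, about 0.2 kg; stands upright in the stand with the stand's axes, underside 8 mm above the bench. Hopper inside 90 x 35 mm, flaring to 43 at the mouth. No handle: hold it by the black catches on its +y and -y sides. 1 mm of play; with both squeezed in it slides up, clear after 50 mm. Origin: centre of its underside.
- magazine_mouth (a point): Centre of the magazine's open mouth, level with the rim (108 mm above its underside).
- catch_left (a joint): Spring catch on the +y side of the magazine: 0 = sprung out (locked), 0.006 m = squeezed fully in, toward the magazine's middle; unlocks at about 0.005. About 3 N at first, 6 N fully in; springs back out when let go.
- catch_right (a joint): The same on the -y side.
- catch_left_pad (a point): Middle of the outer face of the +y catch's pad, 36 (x) x 32 mm tall, 78 mm above the magazine's underside. The pads are 66 mm apart over their outer faces when sprung out, 54 mm squeezed in. Above them nothing of the magazine is wider than 24 mm from its middle.
- catch_right_pad (a point): The same on the -y side, facing -y.
- scoop: Loose polished aluminium scoop with a red and black grip, 0.09 kg; lies flat, three nuts in it in a row. Channel 122 mm long (x), 38 wide (32 inside), floor 3 mm thick, side walls up to 28 mm; mouth (open) at its -x end, grip at +x. Nuts slide out at 18 to 30 degrees of tilt. Origin: on the underside, 66 mm from the mouth; x from mouth to grip, z up.
- scoop_grip (a point): Middle of the scoop's grip: a bar 56 mm long (x), 16 mm thick (y), 28 mm tall, its middle 34 mm above the bench and 89 mm behind the scoop's origin; take it across y from above. Its underside is 20 mm above the bench.
- scoop_lip (a point): Middle of the scoop's pouring edge at the mouth, on the floor's upper side (155 mm from the grip along x, 31 mm below it).
- nut_a: Loose hexagon nut, dark steel, 24 x 28 x 12 mm, 35 g; starts in the scoop, nearest the mouth. Origin: centre of its underside.
- nut_b: The same in bright zinc, in the middle of the scoop.
- nut_c: The same in bright zinc, nearest the grip.
- ring_dark: Bystander: dark steel ring, 133 across, 60 tall, stays put. Origin: centre of its underside.
- bolt_tin: Bystander: round tin of bolts, 72 mm across, 70 tall, loose. Origin: centre of its underside.
- flange: Bystander: grey pipe flange, 103 across, 30 tall, loose. Origin: centre of its underside.
Mind the look-alikes: they are no part of the job. What is shaped like the stand but red is not meant.

How it is judged:
By the outcome, as a careful person would: the job done as asked, in the order asked, and still so for the second after the job is handed in, while the arm keeps its last pose, push and grip.
It also fails if it takes over 67 s, if anything falls off the work surface, if the arm or the gripper's body presses on something with over 40 N, if the wrist force passes 120 N, or if a joint passes its speed limit or range.

ROBOT

A 6-joint arm with a two-finger parallel gripper is mounted at the origin on a cart in front of the work surface, level with it; the furniture and walls round the work are solid. World frame = base frame: x ahead of the robot, y to its left, z up, the work surface at z = 0. Lengths are in mm, angles in rad, forces in N, time in s.
With the tool pointing down it reaches from about 325 to 850 mm from the base axis. Payload 4.4 kg.
Tool frame: the origin (TCP) lies at the very end of the fingers, on their centre line; the grasp point (between the pads) lies 19 mm behind it; z points along the fingers, y is the line along which they close (so a half turn about z gives the same grasp; the last joint's range is limited). The gripper opens to 94 mm and grips with 3 to 60 N. Pads are 16 mm wide; open, the fingers measure 119 mm over their backs; the gripper's body (75 mm by 177 mm) begins 78 mm behind the grasp point.
Start: joints at [-1.306, 0.207, 1.542, -0, 1.393, -0.15], TCP at [231.717, -526.245, 205.447] pointing down, gripper open.
Joint ranges: [-2.73, 2.73], [-0.86, 2.22], [0.23, 2.46], [-1.11, 4.25], [0.08, 2.63], [-2.82, 2.82]. Speed limits (rad/s): [2.79, 2.79, 3.14, 3.14, 3.14, 3.14].

INTERFACE

Orientations are given as [roll, pitch, yaw] about the fixed x, y, z axes, in that order (R = Rz(yaw) Ry(pitch) Rx(roll)).
In Python, from rig import ctrl gives the robot as it stands.
- The arm moves only by the tool drive_tool, never from a script. Its argument "series" is a list of rows, each an object with "grip": the finger opening in m, from 0 to 0.094; "xyz": the shift along the tool's x, y, z in m, a list of three; "rot": the turn, a rotation vector about the tool's x, y, z in rad, a list of three. In form: [{"grip": grip, "xyz": [x, y, z], "rot": [wx, wy, wz]}, ...]. A call has exactly 10 rows; each row shifts and turns the commanded pose from where the row before left it, along the tool's axes as they then stand; what a row does not reach is not made up. A row lasts 1/12 s, in which the tool goes at most 41.7 mm and 7.16 degrees, less where a joint would pass 70% of its speed; a pose out of reach is approached as far as the arm can. A call with a gripper value outside its range is refused whole. The fingers move at their own pace and stop on an object; "force" is the grip in N (left out, the last holds). Time passes only in rows, so rows that do not move let the fingers close, or fill a call up. It gives the time, the measured TCP pose, the force, the opening and the grip force at its end, in the units of the state.
- ctrl.observe(): the state, without advancing time (a new reading comes with each control period).
- ctrl.read_camera(name): name is "scene" or "top" or "wrist"; returns a dict with "pixels" (420x560x3 uint8, red, green, blue), "fx", "fy", "cx", "cy" (pixels), "dist" ([k1, k2, p1, p2, k3] as OpenCV has them; the pictures are not rectified), "world_to_cam" (4x4, takes a point from world to camera coordinates). Camera axes: x right, y up, looking along -z (the intrinsics and any distortion apply to the point x, -y, -z); pixel columns grow to the right and rows downward; lengths in mm; the calibration is good to about 2 mm. A picture is of the moment at which its call begins. There is no depth.
- ctrl.close_job(): hands the job in; it is judged then, once.
The state is a dict: "time_s": time; "joints": joint angles; "dq": joint speeds; "effort": joint torques, N m; "ee_pos": TCP position; "eef_rot": TCP orientation; "wrist_force": force on the tool from outside, world axes, zero at the start; "ft_torque": the same for the moment, N m; "grip_width": opening from 0.0 (shut) to 1.0 (fully open); "finger_force": force on a finger pad.
Only numpy, scipy, OpenCV 4.12 (cv2) and the standard library are available. Lean on these libraries where they do the work, as an engineer would, in place of code of your own. Each camera call takes 0.05 s, during which the arm holds its last target. There are 200 camera calls.

## Working session

There is one attempt and no reset: what is moved stays moved. The work goes in short steps, Python scripts to look and compute and a tool call to move; the robot and the scene stay as the last step left them, time stands still between calls to the robot, and variables do not carry over. Pictures are saved under pics/ and viewed, at most 10 in all, crops included, and the job is handed in when it is done.

Besides the shell and the picture viewer there is one more tool, called after "Emit:" as a command line: name --argument value ..., lists and objects as JSON in quotes. drive_tool: Moves the arm, as the interface text tells. Its arguments: {"type":"object","properties":{"series":{"type":"array","items":{"type":"object","properties":{"grip":{"type":"number"},"xyz":{"type":"array","items":{"type":"number"}},"rot":{"type":"array","items":{"type":"number"}}}}},"force":{"type":"number"}},"required":["series"]}

```bash
mkdir -p pics; cat > h.py <<'E'
import numpy as np, cv2
from rig import ctrl
def snap(n,f):
    c=ctrl.read_camera(n); cv2.imwrite('pics/'+f,c['pixels'][:,:,::-1]); np.save('pics/'+f[:-4]+'.npy',{k:v for k,v in c.items()},allow_pickle=True); return c
def K(c): return np.array([[c['fx'],0,c['cx']],[0,c['fy'],c['cy']],[0,0,1.]])
def ray(c,uv):
    p=cv2.undistortPoints(np.array([[uv]],float),K(c),np.array(c['dist'],float))[0,0]
    T=np.array(c['world_to_cam']); R=T[:3,:3]; o=-R.T@T[:3,3]
    return o,R.T@np.array([p[0],-p[1],-1.])
def onz(c,uv,z):
    o,d=ray(c,uv); return o+d*(z-o[2])/d[2]
def proj(c,P):
    T=np.array(c['world_to_cam']); P=np.atleast_2d(P)@T[:3,:3].T+T[:3,3]
    P=P*[1,-1,-1]
    return cv2.projectPoints(P.reshape(-1,1,3),np.zeros(3),np.zeros(3),K(c),np.array(c['dist'],float))[0][:,0]
def load(f): return np.load('pics/'+f+'.npy',allow_pickle=True).item()
E
python3 - <<'E'
from h import *
for n in('top','scene'):
    c=snap(n,n+'1.png'); print(n,c['fx'],onz(c,(280,210),0),ray(c,(280,210))[0])
a=cv2.imread('pics/top1.png')
print(ctrl.observe())
E
```

```text
top 382.28439113735476 [572.3030419  -35.13385945   0.        ] [ 407.23373614  -87.4343125  1570.33311695]
scene 426.40442835457293 [ 623.36754934 -184.82967479    0.        ] [-217.71907878  589.74361663  886.36621223]
{'time_s': 0.1, 'joints': array([-1.30650005e+00,  2.07344185e-01,  1.54277804e+00, -3.45413100e-05,
        1.39349132e+00, -1.50501661e-01]), 'dq': array([ 8.46255545e-06, -1.66702620e-03, -3.48324273e-03,  5.70816128e-04,
       -6.65153726e-04, -4.17452295e-04]), 'effort': array([-2.23941561e-04, -3.71862888e+01, -2.82293433e+01,  7.00533902e-02,
        3.11498274e-02, -4.85805265e-05]), 'ee_pos': array([ 231.5169443 , -525.55020401,  204.41725708]), 'eef_rot': array([-3.13958951e+00, -2.69397417e-04,  4.14803797e-01]), 'wrist_force': array([-0.59876704,  0.69925327, -0.19129228]), 'ft_torque': array([ 0.01779004, -0.01670891, -0.05766506]), 'finger_force': 0.0, 'grip_width': 0.9990730815693739}
```

View pics/top1.png

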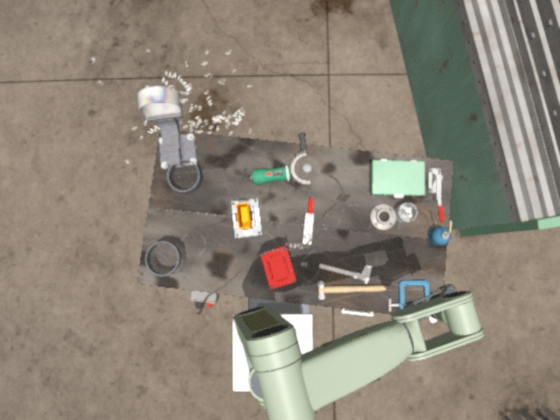

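View pics/scene1.png

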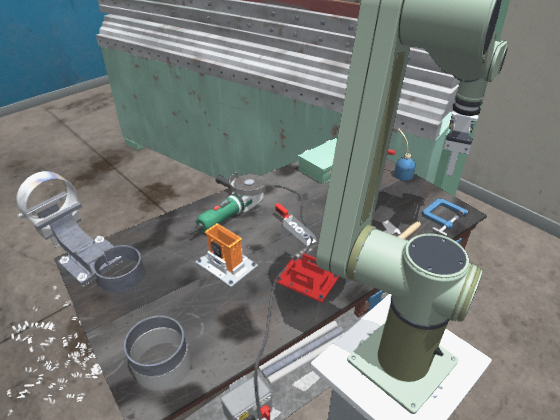

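Top view: the orange magazine in its grey-white stand is at (246,217) and the red look-alike stand at (279,268). The scoop is at (308,225) with its grip at (310,206). Look-alikes for the scoop are the red-handled tool at (438,200) and the grinder at (270,175). I choose (308,225) and will check it close up.

```bash
python3 - <<'E'
from h import *
a=cv2.imread('pics/top1.png')[185:260,222:332]; b=cv2.imread('pics/scene1.png')[185:295,190:330]
cv2.imwrite('pics/crop1.png',cv2.resize(a,None,fx=7,fy=7,interpolation=cv2.INTER_CUBIC))
cv2.imwrite('pics/crop2.png',cv2.resize(b,None,fx=5.4,fy=5.4,interpolation=cv2.INTER_CUBIC))
E
```

```text
(no output)
```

View pics/crop1.png

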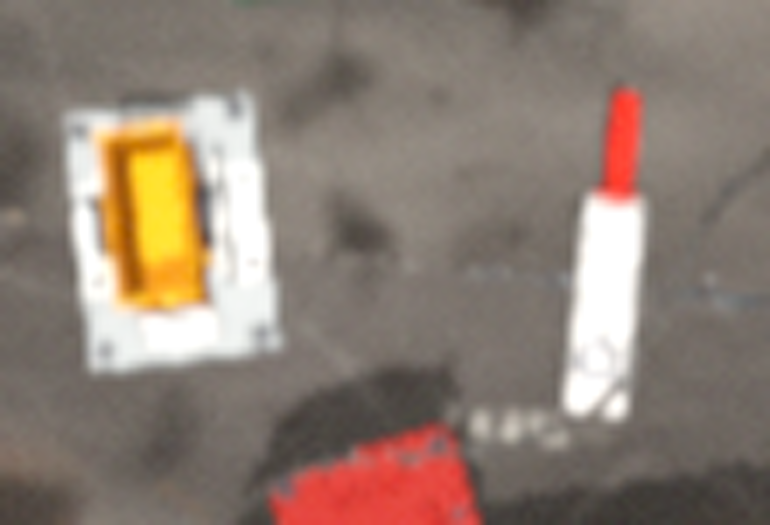

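View pics/crop2.png

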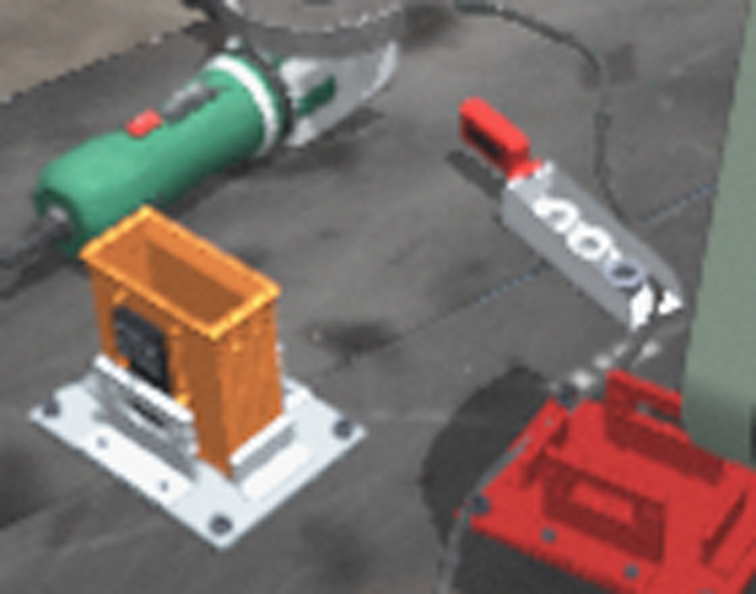

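```bash
cat > fit.py <<'E'
from h import *
from scipy.optimize import least_squares
def T(x,y,a,L):
    L=np.array(L,float); c,s=np.cos(a),np.sin(a)
    return np.c_[x+c*L[:,0]-s*L[:,1],y+s*L[:,0]+c*L[:,1],L[:,2]]
def fit(obs,g):
    f=lambda p:np.concatenate([(proj(c,T(*p,L))-np.array(uv)).ravel() for c,L,uv in obs])
    r=least_squares(f,g,loss='soft_l1',x_scale=[10,10,.1]); return r.x,np.abs(f(r.x)).round(1)
E
python3 - <<'E'
from fit import *
t,s=load('top1'),load('scene1')
ut=lambda L:(np.array(L)+.5)/7-.5+[222,185]
us=lambda L:(np.array(L)+.5)/5.4-.5+[190,185]
for c,uv in((t,ut([[160,220]])[0]),(t,ut([[605,300]])[0])): print(onz(c,uv,0))
# image up ~ +x?
print(proj(t,[[500,0,0],[600,0,0],[500,100,0]]))
P=[[75,55,8],[75,-55,8],[-75,-55,8],[-75,55,8]]
M=[[48,23.5,116],[48,-23.5,116],[-48,-23.5,116],[-48,23.5,116]]
tp=ut([[65,112],[252,93],[283,347],[92,373]]);tm=ut([[98,135],[180,122],[207,302],[120,308]])
sp=us([[30,412],[367,432],[222,548]]);sm=us([[147,210],[278,290],[212,337],[83,255]])
# scene view: far-left.. assign by nearest after top fit
g=[560,100,0.1]
p,e=fit([(t,P,tp),(t,M,tm)],g); print('top',p,e)
print(proj(s,T(*p,P)),sp); print(proj(s,T(*p,M)),sm)
S=[[56,19,28],[56,-19,28],[-66,-19,20],[-66,19,20]]
st=ut([[585,192],[647,197],[630,418],[565,410]])
q,e=fit([(t,S,st),(t,[[117,0,44],[61,0,44]],ut([[628,90],[618,196]]))],[560,-80,0]);print('scoop',q,e)
print(proj(s,T(*q,[[117,0,48],[61,0,48]])),us([[474,106],[525,165]]))
E
```

```text
[548.79513422 112.14661715   0.        ]
[ 499.18095761 -149.78416183    0.        ]
[[271.57772336 227.55469961]
 [271.47747873 203.42965081]
 [247.33747852 227.76570209]]
top [5.40922711e+02 1.02841977e+02 1.19737436e-01] [0.3 0.9 0.1 0.2 0.1 0.  0.6 0.3 0.1 0.1 0.3 0.2 0.6 0.7 0.3 0. ]
[[195.90303713 260.42924725]
 [222.87874262 241.22280046]
 [258.76645848 263.36542054]
 [231.89487071 285.02960183]] [[195.14814815 260.88888889]
 [257.55555556 264.59259259]
 [230.7037037  286.07407407]]
[[205.73755055 231.01139198]
 [218.01522389 222.76728347]
 [242.18533039 237.05013838]
 [229.92945215 245.9962701 ]] [[216.81481481 223.48148148]
 [241.07407407 238.2962963 ]
 [228.85185185 247.        ]
 [204.96296296 231.81481481]]
scoop [ 4.99647774e+02 -1.50422998e+02 -1.00859732e-01] [0.2 0.7 0.3 0.9 0.  0.6 0.1 0.3 0.2 0.3 0.1 1. ]
[[276.37507348 202.34224126]
 [286.84717009 210.62845962]] [[277.37037037 204.22222222]
 [286.81481481 215.14814815]]
```

The close crops show the three nuts (dark one nearest the mouth) in the scoop, red grip pointing +x, and the orange magazine in the grey stand, which confirms the choice. I'm moving above the scoop grip at about (588,-159).

Emit:
drive_tool --series '[{"grip": 0.094, "xyz": [0.036, -0.0146, 0], "rot": [0, 0, 0]}, {"grip": 0.094, "xyz": [0.036, -0.0146, 0], "rot": [0, 0, 0]}, {"grip": 0.094, "xyz": [0.036, -0.0146, 0], "rot": [0, 0, 0]}, {"grip": 0.094, "xyz": [0.036, -0.0146, 0], "rot": [0, 0, 0]}, {"grip": 0.094, "xyz": [0.036, -0.0146, 0], "rot": [0, 0, 0]}, {"grip": 0.094, "xyz": [0.036, -0.0146, 0], "rot": [0, 0, 0]}, {"grip": 0.094, "xyz": [0.036, -0.0146, 0], "rot": [0, 0, 0]}, {"grip": 0.094, "xyz": [0.036, -0.0146, 0], "rot": [0, 0, 0]}, {"grip": 0.094, "xyz": [0.036, -0.0146, 0], "rot": [0, 0, 0]}, {"grip": 0.094, "xyz": [0.036, -0.0146, 0], "rot": [0, 0, 0]}]'

```text
time_s: 0.93
ee_pos: [503.1, -245.7, 205.0]
eef_rot: [-3.141, 0.0, 0.415]
wrist_force: [1.1, -1.0, -0.3]
grip_width: 1.002
finger_force: 0.0
```

Emit:
drive_tool --series '[{"grip": 0.094, "xyz": [0.028, -0.0112, 0], "rot": [0, 0, 0]}, {"grip": 0.094, "xyz": [0.028, -0.0112, 0], "rot": [0, 0, 0]}, {"grip": 0.094, "xyz": [0.028, -0.0112, 0], "rot": [0, 0, 0]}, {"grip": 0.094, "xyz": [0.028, -0.0112, 0], "rot": [0, 0, 0]}, {"grip": 0.06, "xyz": [0, 0, 0], "rot": [0, 0, 0.103]}, {"grip": 0.06, "xyz": [0, 0, 0], "rot": [0, 0, 0.103]}, {"grip": 0.06, "xyz": [0, 0, 0], "rot": [0, 0, 0.103]}, {"grip": 0.06, "xyz": [0, 0, 0], "rot": [0, 0, 0.103]}, {"grip": 0.06, "xyz": [0, 0, 0], "rot": [0, 0, 0.103]}, {"grip": 0.06, "xyz": [0, 0, 0], "rot": [0, 0, 0]}]'

```text
time_s: 1.77
ee_pos: [586.4, -161.1, 204.7]
eef_rot: [-3.141, 0.001, -0.102]
wrist_force: [-0.4, -0.1, -0.5]
grip_width: 0.645
finger_force: 0.0
```

```bash
python3 - <<'E'
from h import *
o=ctrl.observe();print(o['ee_pos'],o['eef_rot'],o['joints'],o['time_s'])
for n in('wrist','scene'):snap(n,n+'2.png')
E
```

```text
[ 586.40390286 -161.1469962   204.69716328] [-3.14119823e+00  1.33645901e-03 -1.01659618e-01] [-4.10390089e-01  2.77633897e-01  1.45578005e+00 -3.07007193e-05
  1.40957183e+00  1.26207107e+00] 1.7667
```

View pics/wrist2.png

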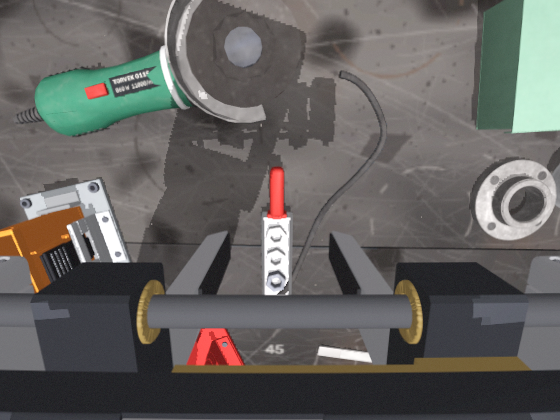

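Wrist view: the scoop grip runs from (277,168) to (278,214), with nuts at (277,234), (276,257) and (276,280). The stand's plate corners are at (22,200) and (104,180).

```bash
python3 - <<'E'
from fit import *
t,s,w=load('top1'),load('scene1'),load('wrist2')
ut=lambda L:(np.array(L)+.5)/7-.5+[222,185]
us=lambda L:(np.array(L)+.5)/5.4-.5+[190,185]
P=[[75,55,8],[75,-55,8],[-75,-55,8],[-75,55,8]]
M=[[48,23.5,116],[48,-23.5,116],[-48,-23.5,116],[-48,23.5,116]]
tp=ut([[65,112],[252,93],[283,347],[92,373]]);tm=ut([[98,135],[180,122],[207,302],[120,308]])
sp=us([[30,412],[367,432],[222,548]]);sm=us([[83,255],[147,210],[278,290],[212,337]])
obs=[(t,P,tp),(t,M,tm),(s,[P[0],P[2],P[3]],sp),(s,M,sm),(w,P[:2],[[22,200],[104,180]])]
p,e=fit(obs,[541,103,.12]);print('stand',p,e)
S=[[56,19,28],[56,-19,28],[-66,-19,20],[-66,19,20]]
st=ut([[585,192],[647,197],[630,418],[565,410]])
ws=[(w,[[117,0,48],[61,0,48],[56,19,28],[56,-19,28]],[[277,168],[278,214],[263,213],[292,213]])]
q,e=fit(ws,[500,-150,-.1]);print('scoop w',q,e)
q,e=fit(ws+[(t,S,st)],[500,-150,-.1]);print('scoop',q,e, T(*q,[[89,0,34]]))
E
```

```text
stand [5.39699103e+02 1.04227458e+02 9.96048325e-02] [0.3 0.9 0.  0.7 0.8 0.6 0.2 0.2 0.2 0.1 0.2 0.6 1.2 0.3 1.  0.2 0.7 0.5
 1.  0.3 0.4 0.4 0.8 0.6 1.4 0.4 0.9 0.5 0.6 0.4 1.1 2.3 1.9 0.2]
scoop w [ 5.04207851e+02 -1.51171555e+02 -8.91008066e-02] [0.1 3.8 0.2 0.  1.  0.9 1.8 0.5]
scoop [ 5.03834974e+02 -1.50743972e+02 -9.33244951e-02] [0.2 3.5 0.3 0.3 1.1 1.2 1.6 0.9 0.2 0.3 0.3 0.2 0.2 1.7 0.1 1.3] [[ 592.44768425 -159.03780059   34.        ]]
```

Emit:
drive_tool --series '[{"grip": 0.05, "xyz": [0.0045, -0.0024, 0.02], "rot": [0, 0, -0.008]}, {"grip": 0.05, "xyz": [0, 0, 0.025], "rot": [0, 0, 0]}, {"grip": 0.05, "xyz": [0, 0, 0.025], "rot": [0, 0, 0]}, {"grip": 0.05, "xyz": [0, 0, 0.025], "rot": [0, 0, 0]}, {"grip": 0.05, "xyz": [0, 0, 0.025], "rot": [0, 0, 0]}, {"grip": 0.05, "xyz": [0, 0, 0.02], "rot": [0, 0, 0]}, {"grip": 0.05, "xyz": [0, 0, 0.02], "rot": [0, 0, 0]}, {"grip": 0.05, "xyz": [0, 0, 0.015], "rot": [0, 0, 0]}, {"grip": 0.05, "xyz": [0, 0, 0.014], "rot": [0, 0, 0]}, {"grip": 0.05, "xyz": [0, 0, 0], "rot": [0, 0, 0]}]'

```text
time_s: 2.7
ee_pos: [588.7, -158.4, 12.9]
eef_rot: [-3.14, 0.006, -0.091]
wrist_force: [-0.6, -0.1, -0.6]
grip_width: 0.531
finger_force: 0.0
```

Emit:
drive_tool --series '[{"grip": 0.03, "xyz": [0, 0, 0], "rot": [0, 0, 0]}, {"grip": 0.02, "xyz": [0, 0, 0], "rot": [0, 0, 0]}, {"grip": 0.01, "xyz": [0, 0, 0], "rot": [0, 0, 0]}, {"grip": 0.005, "xyz": [0, 0, 0], "rot": [0, 0, 0]}, {"grip": 0.005, "xyz": [0, 0, 0], "rot": [0, 0, 0]}, {"grip": 0.005, "xyz": [0, 0, 0], "rot": [0, 0, 0]}, {"grip": 0.005, "xyz": [0, 0, 0], "rot": [0, 0, 0]}, {"grip": 0.005, "xyz": [0, 0, -0.005], "rot": [0, 0, 0]}, {"grip": 0.005, "xyz": [0, 0, -0.01], "rot": [0, 0, 0]}, {"grip": 0.005, "xyz": [0, 0, -0.01], "rot": [0, 0, 0]}]' --force 50

```text
time_s: 3.53
ee_pos: [590.8, -159.1, 41.4]
eef_rot: [-3.141, 0.002, -0.092]
wrist_force: [-0.1, 0.2, -2.2]
grip_width: 0.163
finger_force: 49.9
```

Emit:
drive_tool --series '[{"grip": 0.005, "xyz": [0, 0, -0.012], "rot": [0, 0, 0]}, {"grip": 0.005, "xyz": [0, 0, -0.022], "rot": [0, 0, 0]}, {"grip": 0.005, "xyz": [0, 0, -0.026], "rot": [0, 0, 0]}, {"grip": 0.005, "xyz": [0, 0, -0.026], "rot": [0, 0, 0]}, {"grip": 0.005, "xyz": [0, 0, -0.026], "rot": [0, 0, 0]}, {"grip": 0.005, "xyz": [0, 0, -0.026], "rot": [0, 0, 0]}, {"grip": 0.005, "xyz": [0, 0, -0.022], "rot": [0, 0, 0]}, {"grip": 0.005, "xyz": [0.004, -0.01, 0], "rot": [0, 0, 0]}, {"grip": 0.005, "xyz": [0.008, -0.02, 0], "rot": [0, 0, 0]}, {"grip": 0.005, "xyz": [0.01, -0.028, 0], "rot": [0, 0, 0]}]'

```text
time_s: 4.37
ee_pos: [618.7, -104.3, 201.8]
eef_rot: [3.141, -0.001, -0.095]
wrist_force: [1.1, 0.5, -2.7]
grip_width: 0.171
finger_force: 49.9
```

Emit:
drive_tool --series '[{"grip": 0.005, "xyz": [0.01, -0.029, 0], "rot": [0, 0, 0]}, {"grip": 0.005, "xyz": [0.01, -0.029, 0], "rot": [0, 0, 0]}, {"grip": 0.005, "xyz": [0.01, -0.029, 0], "rot": [0, 0, 0]}, {"grip": 0.005, "xyz": [0.01, -0.029, 0], "rot": [0, 0, 0]}, {"grip": 0.005, "xyz": [0.01, -0.029, 0], "rot": [0, 0, 0]}, {"grip": 0.005, "xyz": [0.01, -0.029, 0], "rot": [0, 0, 0]}, {"grip": 0.005, "xyz": [0.01, -0.029, 0], "rot": [0, 0, 0]}, {"grip": 0.005, "xyz": [0.008, -0.02, 0], "rot": [0, 0, 0]}, {"grip": 0.005, "xyz": [0.0046, -0.0115, 0], "rot": [0, 0, 0]}, {"grip": 0.005, "xyz": [0, 0, 0], "rot": [0, 0, 0]}]'

```text
time_s: 5.2
ee_pos: [722.4, 125.5, 199.8]
eef_rot: [-3.141, 0.002, -0.089]
wrist_force: [0.7, 0.1, -1.1]
grip_width: 0.166
finger_force: 49.9
```

Emit:
drive_tool --series '[{"grip": 0.005, "xyz": [0, 0, 0], "rot": [0, 0, -0.02]}, {"grip": 0.005, "xyz": [0, 0, 0], "rot": [0, 0, -0.043]}, {"grip": 0.005, "xyz": [0, 0, 0], "rot": [0, 0, -0.043]}, {"grip": 0.005, "xyz": [0, 0, 0], "rot": [0, 0, -0.043]}, {"grip": 0.005, "xyz": [0, 0, 0], "rot": [0, 0, -0.043]}, {"grip": 0.005, "xyz": [0, 0, 0.01], "rot": [0, 0, 0]}, {"grip": 0.005, "xyz": [0, 0, 0.01], "rot": [0, 0, 0]}, {"grip": 0.005, "xyz": [0, 0, 0.01], "rot": [0, 0, 0]}, {"grip": 0.005, "xyz": [0, 0, 0.006], "rot": [0, 0, 0]}, {"grip": 0.005, "xyz": [0, 0, 0], "rot": [0, 0, 0]}]'

```text
time_s: 6.03
ee_pos: [720.5, 121.7, 161.6]
eef_rot: [-3.141, 0.006, 0.099]
wrist_force: [-0.3, -0.1, -2.5]
grip_width: 0.172
finger_force: 49.9
```

```bash
python3 - <<'E'
from h import *
o=ctrl.observe();print(o['ee_pos'],o['eef_rot'],o['joints'],o['time_s'],o['grip_width'])
c=snap('scene','scene3.png');d=snap('top','top3.png')
a=c['pixels'][150:270,170:310,::-1]; b=d['pixels'][150:245,215:295,::-1]
r=lambda i:cv2.resize(np.ascontiguousarray(i),(400,int(400*i.shape[0]/i.shape[1])),interpolation=cv2.INTER_CUBIC)
a,b=r(a),r(b);h=max(len(a),len(b));f=np.zeros((h,800,3),np.uint8);f[:len(a),:400]=a;f[:len(b),400:]=b
cv2.imwrite('pics/c3.png',f)
E
```

```text
[720.49807732 121.66299643 161.58543406] [-3.14135099  0.00610257  0.09908468] [ 4.90668137e-02  5.70834269e-01  1.13840685e+00 -6.43075481e-05
  1.43845855e+00  1.52078788e+00] 6.0333 0.1715288321554727
```

View pics/c3.png

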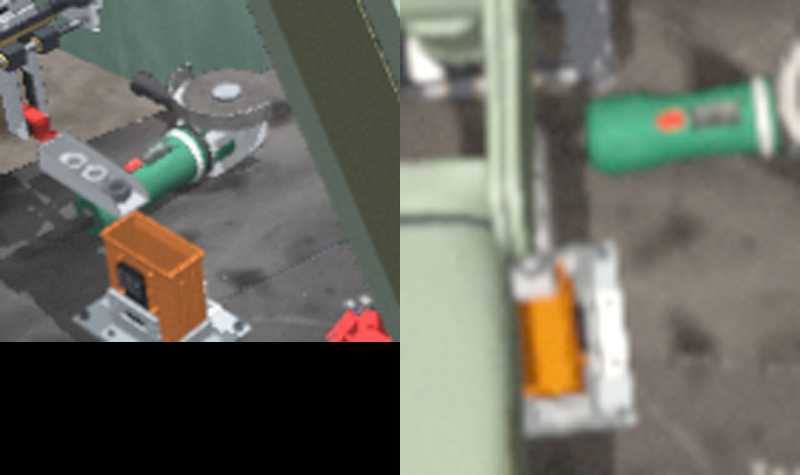

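```bash
python3 - <<'E'
from h import *
from scipy.spatial.transform import Rotation as Rn
c=load('scene3');o=ctrl.observe()
R=Rn.from_euler('xyz',o['eef_rot']).as_matrix()
L=np.array([[-155,-19,14],[-155,19,14],[-155,0,11],[-33,-19,-14],[28,0,-34]])  # lip under corners, lip, channel back top +y side
uv=proj(c,L@R.T+o['ee_pos']); print(((uv-[170,150])*400/140).round(0))
from fit import T
print(((proj(c,T(539.7,104.2,.0996,[[48,23.5,116],[48,-23.5,116],[-48,-23.5,116],[-48,23.5,116]]))-[170,150])*400/140).round(0))
E
python3 - <<'E'
import cv2
a=cv2.imread('pics/scene3.png')[185:255,180:250]
cv2.imwrite('pics/c3b.png',cv2.resize(a,(590,590),interpolation=cv2.INTER_CUBIC))
E
```

```text
[[115. 211.]
 [145. 192.]
 [130. 199.]
 [ 31. 138.]
 [  5.  90.]]
[[102. 232.]
 [138. 209.]
 [206. 251.]
 [170. 276.]]
```

View pics/c3b.png

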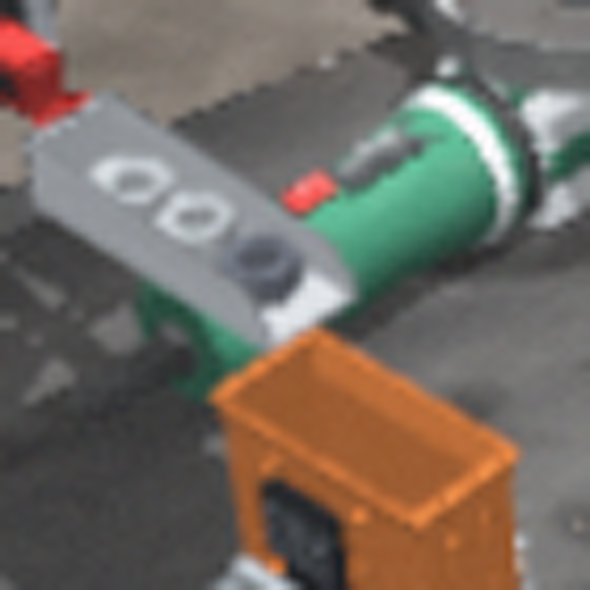

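The scoop is level with nuts dark, bright, bright in it, and its lip at crop (312,320) lies centred across the magazine, about 8 mm further in than planned. I'll correct by 5 mm and tip about the lip.

Emit:
drive_tool --series '[{"grip": 0.005, "xyz": [0.004, 0, 0.006], "rot": [0, 0, 0]}, {"grip": 0.005, "xyz": [-0.001, 0, 0], "rot": [0, 0.08, 0]}, {"grip": 0.005, "xyz": [-0.002, 0, -0.01], "rot": [0, 0.1, 0]}, {"grip": 0.005, "xyz": [-0.003, 0, -0.01], "rot": [0, 0.08, 0]}, {"grip": 0.005, "xyz": [-0.001, 0, -0.007], "rot": [0, 0.05, 0]}, {"grip": 0.005, "xyz": [-0.001, 0, -0.008], "rot": [0, 0.05, 0]}, {"grip": 0.005, "xyz": [-0.001, 0, -0.008], "rot": [0, 0.05, 0]}, {"grip": 0.005, "xyz": [-0.001, 0, -0.008], "rot": [0, 0.05, 0]}, {"grip": 0.005, "xyz": [-0.001, 0, -0.008], "rot": [0, 0.05, 0]}, {"grip": 0.005, "xyz": [-0.001, 0, -0.008], "rot": [0, 0.05, 0]}]'

```text
time_s: 6.97
ee_pos: [695.3, 119.5, 221.2]
eef_rot: [3.141, -0.564, 0.1]
wrist_force: [0.8, 0.2, -1.4]
grip_width: 0.165
finger_force: 49.9
```

```bash
python3 - <<'E'
from h import *
from scipy.spatial.transform import Rotation as Rn
o=ctrl.observe();R=Rn.from_euler('xyz',o['eef_rot']).as_matrix()
print(o['ee_pos'],R[:,2],'lip',R@[-160,0,11]+o['ee_pos'],'in mag',np.dot((R@[-160,0,11]+o['ee_pos']-[539.7,104.2,0])[:2],[.995,.099]))
c=snap('scene','scene4.png')
a=c['pixels'][150:255,160:265,::-1]
cv2.imwrite('pics/c4.png',cv2.resize(np.ascontiguousarray(a),(595,595),interpolation=cv2.INTER_CUBIC))
E
```

```text
[695.28149779 119.49937277 221.2125519 ] [ 0.53180411  0.05317458 -0.84519634] lip [566.57685176 106.57039703 126.40244866] in mag 26.9771368075317
```

View pics/c4.png

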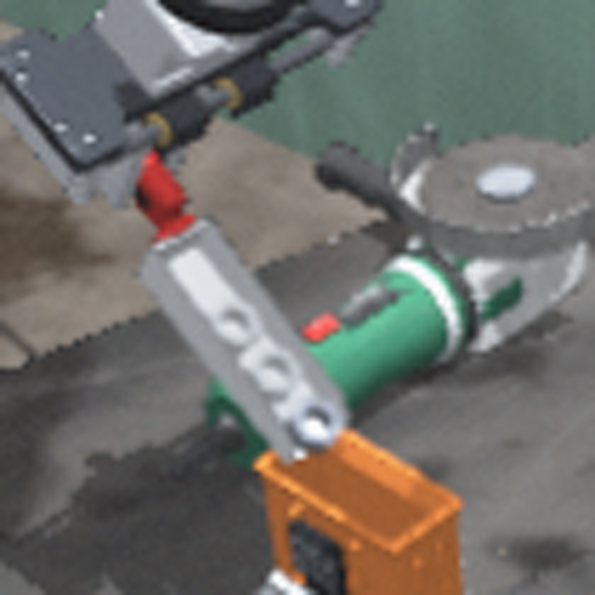

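The nuts are sliding: the dark one is at the lip, crop (315,425), just inside the magazine's rim end. I'll continue tipping.

Emit:
drive_tool --series '[{"grip": 0.005, "xyz": [-0.0025, 0, -0.009], "rot": [0, 0.05, 0]}, {"grip": 0.005, "xyz": [-0.0025, 0, -0.009], "rot": [0, 0.05, 0]}, {"grip": 0.005, "xyz": [-0.001, 0, -0.008], "rot": [0, 0.05, 0]}, {"grip": 0.005, "xyz": [0, 0, 0], "rot": [0, 0, 0]}, {"grip": 0.005, "xyz": [0, 0, 0], "rot": [0, 0, 0]}, {"grip": 0.005, "xyz": [0, 0, 0], "rot": [0, 0, 0]}, {"grip": 0.005, "xyz": [0, 0, 0], "rot": [0, 0, 0]}, {"grip": 0.005, "xyz": [0, 0, 0], "rot": [0, 0, 0]}, {"grip": 0.005, "xyz": [0, 0, 0], "rot": [0, 0, 0]}, {"grip": 0.005, "xyz": [0, 0, 0], "rot": [0, 0, 0]}]'

```text
time_s: 7.85
ee_pos: [675.7, 117.4, 237.6]
eef_rot: [-3.142, -0.71, 0.1]
wrist_force: [0.8, 0.2, -1.5]
grip_width: 0.166
finger_force: 49.9
```

```bash
python3 - <<'E'
from h import *
o=ctrl.observe();print(o['ee_pos'],o['eef_rot'],o['time_s'],o['joints'])
c=snap('scene','scene5.png')
a=c['pixels'][150:255,160:265,::-1]
cv2.imwrite('pics/c5.png',cv2.resize(np.ascontiguousarray(a),(595,595),interpolation=cv2.INTER_CUBIC))
E
```

```text
[675.67126782 117.38775793 237.59029555] [-3.14156453 -0.70970265  0.09972876] 7.85 [0.01978501 0.01771146 1.86021418 0.09853181 0.55772787 1.42642354]
```

View pics/c5.png

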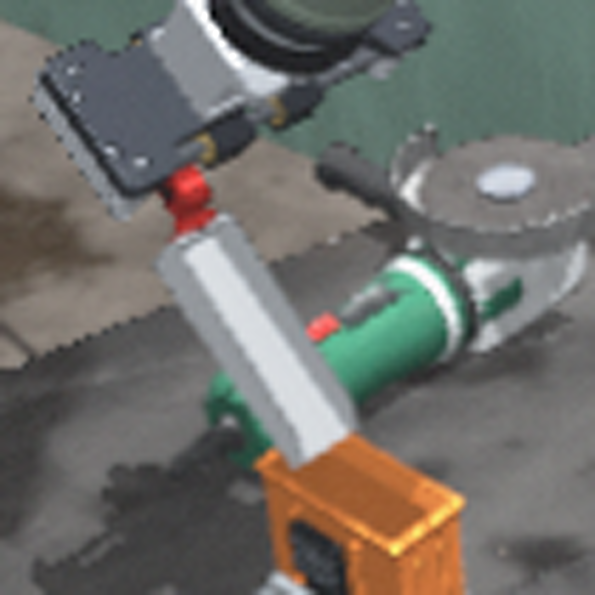

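The scoop is empty, with its floor clear along (200–340, 250–450) in the crop, and no nuts lie around the stand. I'm levelling it and taking it back to where it lay.

Emit:
drive_tool --series '[{"grip": 0.005, "xyz": [0, 0, -0.01], "rot": [0, -0.1014, 0]}, {"grip": 0.005, "xyz": [0, 0, 0], "rot": [0, -0.1014, 0]}, {"grip": 0.005, "xyz": [0, 0, 0], "rot": [0, -0.1014, 0]}, {"grip": 0.005, "xyz": [0, 0, 0], "rot": [0, -0.1014, 0]}, {"grip": 0.005, "xyz": [0, 0, 0], "rot": [0, -0.1014, 0]}, {"grip": 0.005, "xyz": [0, 0, 0], "rot": [0, -0.1014, 0]}, {"grip": 0.005, "xyz": [0, 0, 0], "rot": [0, -0.1014, 0]}, {"grip": 0.005, "xyz": [0, 0, 0], "rot": [0, 0, 0.064]}, {"grip": 0.005, "xyz": [0, 0, 0], "rot": [0, 0, 0.064]}, {"grip": 0.005, "xyz": [0, 0, 0], "rot": [0, 0, 0.064]}]'

```text
time_s: 8.73
ee_pos: [669.7, 116.8, 243.9]
eef_rot: [3.142, 0.001, -0.096]
wrist_force: [0.4, 0.8, -1.3]
grip_width: 0.163
finger_force: 49.9
```

Emit:
drive_tool --series '[{"grip": 0.005, "xyz": [-0.0065, 0.0315, 0], "rot": [0, 0, 0]}, {"grip": 0.005, "xyz": [-0.0065, 0.0315, 0], "rot": [0, 0, 0]}, {"grip": 0.005, "xyz": [-0.0065, 0.0315, 0], "rot": [0, 0, 0]}, {"grip": 0.005, "xyz": [-0.0065, 0.0315, 0], "rot": [0, 0, 0]}, {"grip": 0.005, "xyz": [-0.0065, 0.0315, 0], "rot": [0, 0, 0]}, {"grip": 0.005, "xyz": [-0.0065, 0.0315, 0], "rot": [0, 0, 0]}, {"grip": 0.005, "xyz": [-0.0065, 0.0315, 0], "rot": [0, 0, 0]}, {"grip": 0.005, "xyz": [-0.0065, 0.0315, 0], "rot": [0, 0, 0]}, {"grip": 0.005, "xyz": [-0.0065, 0.0315, 0], "rot": [0, 0, 0]}, {"grip": 0.005, "xyz": [0, 0, 0], "rot": [0, 0, 0]}]'

```text
time_s: 9.57
ee_pos: [583.2, -165.9, 245.1]
eef_rot: [3.138, -0.0, -0.098]
wrist_force: [-0.5, -0.7, -0.2]
grip_width: 0.167
finger_force: 49.9
```

Emit:
drive_tool --series '[{"grip": 0.005, "xyz": [0.006, -0.004, 0.02], "rot": [0, 0, 0]}, {"grip": 0.005, "xyz": [0, 0, 0.028], "rot": [0, 0, 0]}, {"grip": 0.005, "xyz": [0, 0, 0.03], "rot": [0, 0, 0]}, {"grip": 0.005, "xyz": [0, 0, 0.03], "rot": [0, 0, 0]}, {"grip": 0.005, "xyz": [0, 0, 0.03], "rot": [0, 0, 0]}, {"grip": 0.005, "xyz": [0, 0, 0.03], "rot": [0, 0, 0]}, {"grip": 0.005, "xyz": [0, 0, 0.025], "rot": [0, 0, 0]}, {"grip": 0.005, "xyz": [0, 0, 0.015], "rot": [0, 0, 0]}, {"grip": 0.005, "xyz": [0, 0, 0.01], "rot": [0, 0, 0]}, {"grip": 0.005, "xyz": [0, 0, 0], "rot": [0, 0, 0]}]'

```text
time_s: 10.4
ee_pos: [589.2, -155.5, 24.4]
eef_rot: [-3.14, 0.004, -0.092]
wrist_force: [-1.5, 0.1, -0.8]
grip_width: 0.163
finger_force: 49.9
```

Emit:
drive_tool --series '[{"grip": 0.005, "xyz": [0, 0, 0.002], "rot": [0, 0, 0]}, {"grip": 0.005, "xyz": [0, 0, 0.002], "rot": [0, 0, 0]}, {"grip": 0.005, "xyz": [0, 0, 0.002], "rot": [0, 0, 0]}, {"grip": 0.005, "xyz": [0, 0, 0.001], "rot": [0, 0, 0]}, {"grip": 0.005, "xyz": [0, 0, 0.001], "rot": [0, 0, 0]}, {"grip": 0.005, "xyz": [0, 0, 0], "rot": [0, 0, 0]}, {"grip": 0.005, "xyz": [0, 0, 0], "rot": [0, 0, 0]}, {"grip": 0.005, "xyz": [0, 0, 0], "rot": [0, 0, 0]}, {"grip": 0.005, "xyz": [0, 0, 0], "rot": [0, 0, 0]}, {"grip": 0.005, "xyz": [0, 0, 0], "rot": [0, 0, 0]}]'

```text
time_s: 11.23
ee_pos: [590.9, -156.7, 19.3]
eef_rot: [3.142, -0.0, -0.092]
wrist_force: [-0.6, -0.1, -0.8]
grip_width: 0.165
finger_force: 49.9
```

Emit:
drive_tool --series '[{"grip": 0.005, "xyz": [0, 0, 0.001], "rot": [0, 0, 0]}, {"grip": 0.005, "xyz": [0, 0, 0.001], "rot": [0, 0, 0]}, {"grip": 0.005, "xyz": [0, 0, 0.001], "rot": [0, 0, 0]}, {"grip": 0.005, "xyz": [0, 0, 0.0], "rot": [0, 0, 0]}, {"grip": 0.005, "xyz": [0, 0, 0], "rot": [0, 0, 0]}, {"grip": 0.005, "xyz": [0, 0, 0], "rot": [0, 0, 0]}, {"grip": 0.005, "xyz": [0, 0, 0], "rot": [0, 0, 0]}, {"grip": 0.005, "xyz": [0, 0, 0], "rot": [0, 0, 0]}, {"grip": 0.005, "xyz": [0, 0, 0], "rot": [0, 0, 0]}, {"grip": 0.005, "xyz": [0, 0, 0], "rot": [0, 0, 0]}]'

```text
time_s: 12.07
ee_pos: [591.0, -156.8, 17.2]
eef_rot: [3.142, -0.0, -0.092]
wrist_force: [-1.2, 0.2, 4.6]
grip_width: 0.166
finger_force: 49.9
```

Emit:
drive_tool --series '[{"grip": 0.005, "xyz": [0, 0, 0.0005], "rot": [0, 0, 0]}, {"grip": 0.02, "xyz": [0, 0, 0], "rot": [0, 0, 0]}, {"grip": 0.03, "xyz": [0, 0, 0], "rot": [0, 0, 0]}, {"grip": 0.05, "xyz": [0, 0, 0], "rot": [0, 0, 0]}, {"grip": 0.05, "xyz": [0, 0, 0], "rot": [0, 0, 0]}, {"grip": 0.05, "xyz": [0, 0, 0], "rot": [0, 0, 0]}, {"grip": 0.05, "xyz": [0, 0, 0], "rot": [0, 0, 0]}, {"grip": 0.05, "xyz": [0, 0, -0.01], "rot": [0, 0, 0]}, {"grip": 0.05, "xyz": [0, 0, -0.02], "rot": [0, 0, 0]}, {"grip": 0.05, "xyz": [0, 0, -0.03], "rot": [0, 0, 0]}]'

```text
time_s: 12.9
ee_pos: [588.2, -155.7, 73.7]
eef_rot: [-3.139, 0.006, -0.092]
wrist_force: [0.4, 0.8, -0.8]
grip_width: 0.533
finger_force: 0.0
```

Emit:
drive_tool --series '[{"grip": 0.094, "xyz": [0, 0, -0.03], "rot": [0, 0, 0]}, {"grip": 0.094, "xyz": [0, 0, -0.038], "rot": [0, 0, 0]}, {"grip": 0.094, "xyz": [0, 0, -0.038], "rot": [0, 0, 0]}, {"grip": 0.094, "xyz": [0, 0, -0.038], "rot": [0, 0, 0]}, {"grip": 0.094, "xyz": [0, 0, -0.03], "rot": [0, 0, 0]}, {"grip": 0.094, "xyz": [0, 0, 0], "rot": [0, 0, -0.064]}, {"grip": 0.094, "xyz": [0, 0, 0], "rot": [0, 0, -0.064]}, {"grip": 0.094, "xyz": [0, 0, 0], "rot": [0, 0, -0.064]}, {"grip": 0.094, "xyz": [0, 0, 0], "rot": [0, 0, 0]}, {"grip": 0.094, "xyz": [0, 0, 0], "rot": [0, 0, 0]}]'

```text
time_s: 13.73
ee_pos: [590.7, -156.7, 250.2]
eef_rot: [3.141, -0.001, 0.098]
wrist_force: [0.1, 0.5, -0.2]
grip_width: 0.994
finger_force: 0.0
```

```bash
python3 - <<'E'
from h import *
o=ctrl.observe();print(o['ee_pos'],o['eef_rot'],o['time_s'],o['joints'])
snap('wrist','wrist6.png')
E
```

```text
[ 590.68296943 -156.6679343   250.20750424] [ 3.14139496e+00 -5.90005523e-04  9.82154335e-02] 13.7333 [-4.00851418e-01  2.52406012e-01  1.39332974e+00  1.09110323e-04
  1.49524425e+00  1.07172133e+00]
```

Emit:
drive_tool --series '[{"grip": 0.094, "xyz": [-0.0031, -0.033, 0], "rot": [0, 0, 0]}, {"grip": 0.094, "xyz": [-0.0031, -0.033, 0], "rot": [0, 0, 0]}, {"grip": 0.094, "xyz": [-0.0031, -0.033, 0], "rot": [0, 0, 0]}, {"grip": 0.094, "xyz": [-0.0031, -0.033, 0], "rot": [0, 0, 0]}, {"grip": 0.094, "xyz": [-0.0031, -0.033, 0], "rot": [0, 0, 0]}, {"grip": 0.094, "xyz": [-0.0031, -0.033, 0], "rot": [0, 0, 0]}, {"grip": 0.094, "xyz": [-0.0031, -0.033, 0], "rot": [0, 0, 0]}, {"grip": 0.094, "xyz": [-0.0031, -0.033, 0], "rot": [0, 0, 0]}, {"grip": 0.094, "xyz": [0, 0, 0], "rot": [0, 0, 0]}, {"grip": 0.094, "xyz": [0, 0, 0], "rot": [0, 0, 0]}]'

```text
time_s: 14.62
ee_pos: [539.3, 105.0, 249.8]
eef_rot: [3.141, -0.0, 0.102]
wrist_force: [0.1, 1.1, -0.0]
grip_width: 1.003
finger_force: 0.0
```

```bash
python3 - <<'E'
from h import *
from fit import T
o=ctrl.observe();print(o['ee_pos'],o['eef_rot'],o['time_s'])
c=snap('wrist','wrist7.png'); s=snap('scene','scene7.png')
M=[[48,23.5,116],[48,-23.5,116],[-48,-23.5,116],[-48,23.5,116]]
print(proj(c,T(539.7,104.2,.0996,M)), proj(c,T(539.7,104.2,.0996,[[75,55,8],[75,-55,8]])))
w=cv2.imread('pics/wrist7.png'); r=cv2.resize
f=np.zeros((600,800,3),np.uint8)
f[:360,:480]=r(w,(480,360))                    # scale .857
f[:300,480:800]=r(cv2.imread('pics/wrist6.png')[140:320,180:372],(320,300))
q=cv2.imread('pics/scene7.png')
f[300:600,480:800]=r(q[185:305,250:378],(320,300))   # scoop x2.5
f[360:600,0:480]=r(q[200:290,180:360],(480,240))     # x2.667
cv2.imwrite('pics/c7.png',f)
E
```

```text
[539.2781847  104.98703198 249.75484784] [ 3.14128580e+00 -1.55524529e-04  1.02323036e-01] 14.6167
[[257.46223884 152.58714324]
 [304.20314402 152.69926477]
 [302.31637737 242.98650599]
 [258.69663427 242.91228338]] [[238.92520678 127.13710335]
 [321.74813686 127.35036195]]
```

View pics/c7.png

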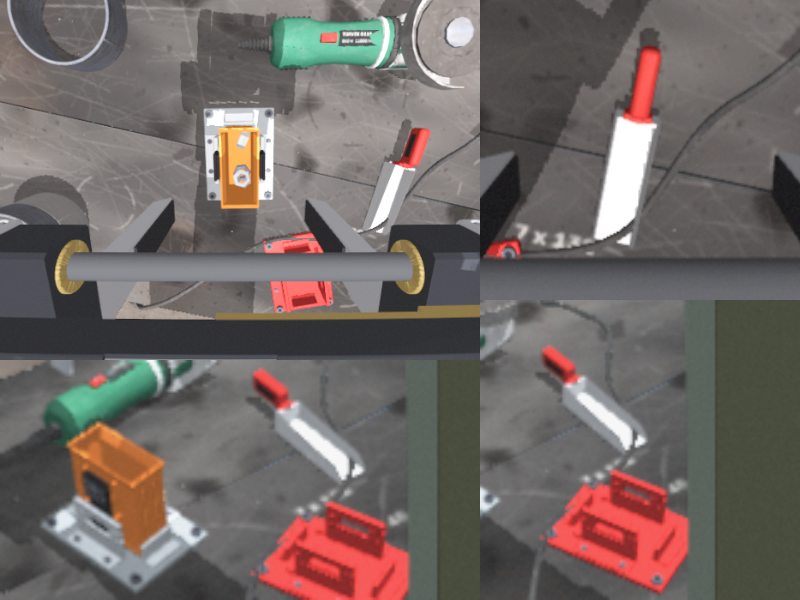

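The collage shows the scoop lying flat and empty at its old place, and nuts inside the magazine at wrist-crop (243,140) and (243,175). The magazine rim is centred between the fingers, about 2–3 mm further in +x. I'm descending onto the catches.

Emit:
drive_tool --series '[{"grip": 0.094, "xyz": [0.002, 0, 0.015], "rot": [0, 0, 0]}, {"grip": 0.094, "xyz": [0, 0, 0.025], "rot": [0, 0, 0]}, {"grip": 0.094, "xyz": [0, 0, 0.03], "rot": [0, 0, 0]}, {"grip": 0.094, "xyz": [0, 0, 0.03], "rot": [0, 0, 0]}, {"grip": 0.094, "xyz": [0, 0, 0.025], "rot": [0, 0, 0]}, {"grip": 0.094, "xyz": [0, 0, 0.025], "rot": [0, 0, 0]}, {"grip": 0.094, "xyz": [0, 0, 0.018], "rot": [0, 0, 0]}, {"grip": 0.094, "xyz": [0, 0, 0.014], "rot": [0, 0, 0]}, {"grip": 0.08, "xyz": [0, 0, 0], "rot": [0, 0, 0]}, {"grip": 0.075, "xyz": [0, 0, 0], "rot": [0, 0, 0]}]'

```text
time_s: 15.55
ee_pos: [541.5, 102.3, 66.9]
eef_rot: [3.142, 0.002, 0.097]
wrist_force: [0.5, 0.1, 0.3]
grip_width: 0.891
finger_force: 0.0
```

Emit:
drive_tool --series '[{"grip": 0.07, "xyz": [0, 0, 0], "rot": [0, 0, 0]}, {"grip": 0.066, "xyz": [0, 0, 0], "rot": [0, 0, 0]}, {"grip": 0.063, "xyz": [0, 0, 0], "rot": [0, 0, 0]}, {"grip": 0.06, "xyz": [0, 0, 0], "rot": [0, 0, 0]}, {"grip": 0.057, "xyz": [0, 0, 0], "rot": [0, 0, 0]}, {"grip": 0.054, "xyz": [0, 0, 0], "rot": [0, 0, 0]}, {"grip": 0.045, "xyz": [0, 0, 0], "rot": [0, 0, 0]}, {"grip": 0.04, "xyz": [0, 0, 0], "rot": [0, 0, 0]}, {"grip": 0.04, "xyz": [0, 0, 0], "rot": [0, 0, 0]}, {"grip": 0.04, "xyz": [0, 0, 0], "rot": [0, 0, 0]}]' --force 40

```text
time_s: 16.38
ee_pos: [543.3, 104.7, 69.7]
eef_rot: [-3.14, -0.004, 0.1]
wrist_force: [-0.2, 3.3, 7.8]
grip_width: 0.533
finger_force: 40.0
```

Emit:
drive_tool --series '[{"grip": 0.04, "xyz": [0, 0, 0], "rot": [0, 0, 0]}, {"grip": 0.04, "xyz": [0, 0, 0], "rot": [0, 0, 0]}, {"grip": 0.04, "xyz": [0, 0, 0], "rot": [0, 0, 0]}, {"grip": 0.04, "xyz": [0, 0, 0], "rot": [0, 0, 0]}, {"grip": 0.04, "xyz": [0, 0, 0], "rot": [0, 0, 0]}, {"grip": 0.04, "xyz": [0, 0, 0], "rot": [0, 0, 0]}, {"grip": 0.04, "xyz": [0, 0, 0], "rot": [0, 0, 0]}, {"grip": 0.04, "xyz": [0, 0, 0], "rot": [0, 0, 0]}, {"grip": 0.04, "xyz": [0, 0, 0], "rot": [0, 0, 0]}, {"grip": 0.04, "xyz": [0, 0, 0], "rot": [0, 0, 0]}]' --force 25

```text
time_s: 17.22
ee_pos: [543.3, 104.6, 69.4]
eef_rot: [-3.141, -0.004, 0.1]
wrist_force: [-0.6, 3.4, 7.6]
grip_width: 0.547
finger_force: 25.0
```

```bash
python3 - <<'E'
from h import *
o=ctrl.observe();print({k:np.round(v,3) for k,v in o.items()})
snap('scene','scene8.png')
E
```

```text
{'time_s': np.float64(17.217), 'joints': array([3.300e-02, 3.090e-01, 1.719e+00, 1.000e-03, 1.110e+00, 1.503e+00]), 'dq': array([-0.001,  0.001,  0.001,  0.   , -0.   , -0.001]), 'effort': array([-1.7130e+00, -3.3574e+01, -2.1226e+01, -8.8400e-01, -1.4000e-02,
        3.8000e-02]), 'ee_pos': array([543.251, 104.614,  69.423]), 'eef_rot': array([-3.141, -0.004,  0.1  ]), 'wrist_force': array([-0.589,  3.354,  7.614]), 'ft_torque': array([ 0.591, -0.071,  0.067]), 'finger_force': np.float64(24.962), 'grip_width': np.float64(0.547)}
```

Emit:
drive_tool --series '[{"grip": 0.04, "xyz": [0, 0, 0], "rot": [0, 0, 0]}, {"grip": 0.04, "xyz": [0, 0, -0.002], "rot": [0, 0, 0]}, {"grip": 0.04, "xyz": [0, 0, -0.002], "rot": [0, 0, 0]}, {"grip": 0.04, "xyz": [0, 0, -0.002], "rot": [0, 0, 0]}, {"grip": 0.04, "xyz": [0, 0, -0.003], "rot": [0, 0, 0]}, {"grip": 0.04, "xyz": [0, 0, -0.003], "rot": [0, 0, 0]}, {"grip": 0.04, "xyz": [0, 0, -0.003], "rot": [0, 0, 0]}, {"grip": 0.04, "xyz": [0, 0, -0.003], "rot": [0, 0, 0]}, {"grip": 0.04, "xyz": [0, 0, -0.002], "rot": [0, 0, 0]}, {"grip": 0.04, "xyz": [0, 0, 0], "rot": [0, 0, 0]}]' --force 35

```text
time_s: 18.1
ee_pos: [541.4, 104.0, 88.1]
eef_rot: [-3.141, 0.001, 0.1]
wrist_force: [0.6, 5.1, -2.6]
grip_width: 0.535
finger_force: 35.0
```

Emit:
drive_tool --series '[{"grip": 0.04, "xyz": [0, -0.0005, -0.005], "rot": [0, 0, 0]}, {"grip": 0.04, "xyz": [0, 0, -0.006], "rot": [0, 0, 0]}, {"grip": 0.04, "xyz": [0, 0, -0.006], "rot": [0, 0, 0]}, {"grip": 0.04, "xyz": [0, 0, -0.006], "rot": [0, 0, 0]}, {"grip": 0.04, "xyz": [0, 0, -0.006], "rot": [0, 0, 0]}, {"grip": 0.04, "xyz": [0, 0, -0.006], "rot": [0, 0, 0]}, {"grip": 0.04, "xyz": [0, 0, -0.006], "rot": [0, 0, 0]}, {"grip": 0.04, "xyz": [0, 0, -0.006], "rot": [0, 0, 0]}, {"grip": 0.04, "xyz": [0, 0, -0.004], "rot": [0, 0, 0]}, {"grip": 0.04, "xyz": [0, 0, 0], "rot": [0, 0, 0]}]'

```text
time_s: 18.93
ee_pos: [542.8, 104.0, 140.2]
eef_rot: [3.141, -0.003, 0.1]
wrist_force: [0.9, -0.1, -2.3]
grip_width: 0.533
finger_force: 35.0
```

```bash
python3 - <<'E'
from h import *
s=snap('scene','scene9.png')
def cen(f):
    a=cv2.cvtColor(cv2.imread('pics/'+f),cv2.COLOR_BGR2HSV)
    m=(a[...,0]>7)&(a[...,0]<22)&(a[...,1]>150)&(a[...,2]>80)
    m[:, :180]=0;m[:,270:]=0;m[:190]=0;m[290:]=0
    y,x=np.nonzero(m);return len(x),x.min(),x.max(),y.min(),y.max()
for f in('scene7.png','scene8.png','scene9.png'):print(cen(f))
print(proj(s,[[540,104,8],[540,104,75]]))
E
```

```text
(924, np.int64(205), np.int64(241), np.int64(224), np.int64(271))
(703, np.int64(208), np.int64(241), np.int64(227), np.int64(271))
(969, np.int64(206), np.int64(240), np.int64(207), np.int64(254))
[[226.99963475 262.26345178]
 [224.95592948 245.32626868]]
```

Emit:
drive_tool --series '[{"grip": 0.04, "xyz": [0, 0, -0.004], "rot": [0, 0, 0]}, {"grip": 0.04, "xyz": [0, 0, -0.005], "rot": [0, 0, 0]}, {"grip": 0.04, "xyz": [0, 0, -0.006], "rot": [0, 0, 0]}, {"grip": 0.04, "xyz": [0, 0, -0.006], "rot": [0, 0, 0]}, {"grip": 0.04, "xyz": [0, 0, -0.005], "rot": [0, 0, 0]}, {"grip": 0.04, "xyz": [0, 0, -0.003], "rot": [0, 0, 0]}, {"grip": 0.04, "xyz": [0, 0, 0], "rot": [0, 0, 0]}, {"grip": 0.04, "xyz": [0, 0, 0], "rot": [0, 0, 0]}, {"grip": 0.04, "xyz": [0, 0, 0], "rot": [0, 0, 0]}, {"grip": 0.04, "xyz": [0, 0, 0], "rot": [0, 0, 0]}]'

```text
time_s: 19.82
ee_pos: [541.4, 104.2, 167.2]
eef_rot: [-3.142, 0.001, 0.1]
wrist_force: [0.2, 0.4, -3.6]
grip_width: 0.531
finger_force: 35.0
```

Emit:
drive_tool --series '[{"grip": 0.04, "xyz": [0, 0, 0], "rot": [0, 0, 0]}, {"grip": 0.04, "xyz": [0, 0, 0], "rot": [0, 0, 0]}, {"grip": 0.04, "xyz": [0, 0, 0], "rot": [0, 0, 0]}, {"grip": 0.04, "xyz": [0, 0, 0], "rot": [0, 0, 0]}, {"grip": 0.04, "xyz": [0, 0, 0], "rot": [0, 0, 0]}, {"grip": 0.04, "xyz": [0, 0, 0], "rot": [0, 0, 0]}, {"grip": 0.04, "xyz": [0, 0, 0], "rot": [0, 0, 0]}, {"grip": 0.04, "xyz": [0, 0, 0], "rot": [0, 0, 0]}, {"grip": 0.04, "xyz": [0, 0, 0], "rot": [0, 0, 0]}, {"grip": 0.04, "xyz": [0, 0, 0], "rot": [0, 0, 0]}]'

```text
time_s: 20.65
ee_pos: [541.8, 104.2, 167.7]
eef_rot: [3.142, -0.0, 0.1]
wrist_force: [-0.7, -0.5, -3.4]
grip_width: 0.529
finger_force: 35.0
```

```bash
python3 - <<'E'
from h import *
s=snap('scene','scene10.png')
a=cv2.cvtColor(cv2.imread('pics/scene10.png'),cv2.COLOR_BGR2HSV)
m=(a[...,0]>7)&(a[...,0]<22)&(a[...,1]>150)&(a[...,2]>80)
m[:, :180]=0;m[:,270:]=0;m[:180]=0;m[290:]=0
y,x=np.nonzero(m);print(len(x),x.min(),x.max(),y.min(),y.max())
o=ctrl.observe();print(o['time_s'],o['ee_pos'],o['eef_rot'],o['wrist_force'],abs(o['dq']).max(),o['grip_width'])
E
```

```text
1003 204 240 199 247
20.7 [541.75294881 104.19611507 167.68021898] [-3.14157959e+00 -2.23813295e-04  9.97843978e-02] [ 0.05638095  0.1341556  -3.61461883] 0.0020684749868424106 0.5336694452558263
```

```bash
python3 -c "
from rig import ctrl
print(ctrl.close_job())"
```

```text
the job is handed in; nothing more can be done
None
```

The job is handed in: the scoop is empty, flat on the bench and let go, and the magazine is held upright and still by its catches about 10 cm above where it stood; I saw only two of the three nuts in it, but the empty scoop and the roughly 3.4 N load point to all three.

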